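# Slide the controller case home under the raised battery pack

### The job

Slide the low controller case nose first along the bench into the bay under the raised battery pack, keeping it clear of the deck's underside, until it has pushed the sprung seat hidden inside all the way in; find that end by feel, bear on it for a moment with a steady push of about 12 to 15 newtons at the handle, and never shove harder than 20. Then let go and back away, leaving the case flat and seated; keep the robot itself off the pack and do not disturb the screwdriver, the fuse or the wood offcut.

Things in the scene. Friction and masses are not known exactly. Their poses are not given: they have to be found in the camera images.
- case: Thing to move: low controller case, flat aluminium box, black lid up, 180 (x) x 110 (y) x 36 mm high, 0.7 to 0.9 kg, on the bench. Origin: centre of its underside; z up; +x is the nose, which goes in first. A plain aluminium upright handle block, 30 (x) x 14 (y) mm, stands on the lid near the other end, 36 to 84 mm above the bench, centred at x = -68 mm. Sliding it on the bench takes 3 to 8 N.
- case_handle (a point): Grip point in the middle of the case's handle, 66 mm above the bench (x = -68 mm, y = 0 in the case's frame); axes as the case.
- case_nose (a point): Middle of the case's front end face (x = +90 mm in the case's frame), 15 mm above its underside.
- pack: Fixed raised battery pack: aluminium deck with cell modules on two pale timber spacers. Origin: on the bench below the middle of the deck's front edge, the mouth of the bay; +x runs straight in, the way the case must slide. Bay 116 mm wide (y = -58 to 58), 48 mm high. Before the mouth two 30 mm high angled plates lead in, opening to 140 mm wide at x = -25 mm.
- deck: The overhanging deck, fixed, origin and axes as pack. Plate 270 wide, 280 mm deep, underside 48 mm above the bench (12 mm over the case, which must not touch it), top at 58 mm. The modules on it, up to 170 mm above the bench, begin 57 mm behind its front edge (black studs from 50 mm).
- seat (a joint): Travel of the sprung seat pad hidden deep in the bay: 0 = out, 0.006 m = fully in on its hard end. Where it is set changes each time and is not measured: fully in, the case's nose is 85 to 118 mm past the mouth (pack x). Its spring gives 0.8 N at first touch, 2.5 N fully in; bench friction then holds the case when let go. Of a push at the handle, bench friction takes its share first.
- screwdriver: Bystander: blue-handled screwdriver lying on the bench, origin at its middle, to be left alone.
- fuse: Bystander: white cartridge fuse with brass end caps, 78 mm long and 30 mm thick, lying on the bench, to be left alone.
- offcut: Bystander: wood offcut 100 x 50 x 30 mm flat on the bench, to be left alone.
Things that resemble listed ones, but are neither listed nor needed, are in the scene too. There is more than one size of the case; the job needs the larger.

How it is judged:
By the outcome, as a careful person would: the job done as asked, in the order asked, and still so for the second after the job is handed in, with the robot touching nothing.
It also fails if it takes over 58 s, if anything falls off the work surface, if the arm or the gripper's body presses on something with over 40 N, if the wrist force passes 120 N, or if a joint passes its speed limit or range.

### The arm

A 6-joint arm with a two-finger parallel gripper is mounted at the origin on the work surface. World frame = base frame: x ahead of the robot, y to its left, z up, the work surface at z = 0. Lengths are in m, angles in rad, forces in N, time in s.
With the tool pointing down it reaches from about 0.25 to 0.725 m from the base axis. Payload 4 kg.
Tool frame: the origin (TCP) lies between the finger pads; the fingertips stand 8 mm ahead of it and the grasp point (between the pads) lies 11 mm behind it (bot.tip_reach is the distance from the TCP to the fingertips, in m); z points along the fingers, y is the line along which they close (so a half turn about z gives the same grasp; the last joint's range is limited). The gripper opens to 85 mm and grips with 20 to 120 N. Pads are 22 mm wide; open, the fingers measure 114 mm over their backs; the gripper's body (76 mm by 85 mm) begins 54 mm behind the grasp point. The pads swing forward as they close: fully open they stand 13 mm farther back than shut.
Start: joints at [1.187, 0.241, 0.005, 1.335, 0, 1.571], TCP at [0.187, 0.464, 0.239] pointing down, gripper open.
Joint ranges: [-2.72, 2.72], [-1.05, 1.87], [-1.09, 1.28], [-1.99, 2.15], [-1.42, 1.44], [-3.14, 3.14]. Speed limits (rad/s): [2.79, 2.79, 3.14, 3.14, 3.14, 3.14].

### API

Orientations are given as a unit quaternion [x, y, z, w].
In Python, from workcell import bot gives the robot as it stands.
- The arm moves only by the tool move_arm, never from a script. Its argument "deltas" is a list of rows, each a list of 7 numbers: the opening, from 0 (shut) to 1 (fully open), then the shift along the tool's x, y, z in mm, then the turn, a rotation vector about the tool's x, y, z in degrees. In form: [[gripper, tx, ty, tz, ax, ay, az], ...]. A call has 1 to 10 rows; each row shifts and turns the commanded pose from where the row before left it, along the tool's axes as they then stand; what a row does not reach is not made up. A row lasts 1/12 s, in which the tool goes at most 41.7 mm and 7.16 degrees, less where a joint would pass 70% of its speed; a pose out of reach is approached as far as the arm can. A call is refused whole if a number of a shift passes 41.7 or a number of a turn 7.16, either way. A call with a gripper value outside its range is refused whole. The fingers move at their own pace and stop on an object; the grip force is fixed at half the most. Time passes only in rows, so rows that do not move let the fingers close. It gives the time, the measured TCP pose, the force, the opening and the grip force at its end, in the units of the state.
- bot.get_obs(): the state, without advancing time (a new reading comes with each control period).
- bot.camera(name): name is "side" or "top"; returns the picture (384x512x3 uint8, blue, green, red); there is no depth.
- bot.calibration(name): a dict with "K" (3x3 intrinsics, pixels), "dist_coeffs" ([k1, k2, p1, p2, k3] as OpenCV has them; the pictures are not rectified), "position" and "orientation" of the camera in the world. Camera axes: x right, y down, z forward; pixel columns grow to the right and rows downward; lengths in m; the calibration is good to about 2 mm. A picture is of the moment at which its call begins. calibration takes no time and is no camera call.
- bot.job_done(): hands the job in; it is judged then, once.
Trained networks look in the newest picture that a camera, given by its name, has taken for a name from the list of things; names that differ only in an ending like _2 or _b are one class to them, and where a whole thing is asked for, a point or a joint stands for the part that bears it (a point fixed in the world has none). Each returns a list of dicts, best first, with "conf" (0 to 1); they miss things now and then, are a little off and sometimes report something else, mostly with a low value. They report only what shows in the picture. A call takes as long as a camera call. They do not tell look-alikes from the thing itself.
- bot.outline_of(query, camera): "pixels" (384x512 bool, what is visible of it) and "rect" ([left, top, width, height] in pixels, round what is visible of it).
The state is a dict: "clock": time; "joint_pos": joint angles; "joint_vel": joint speeds; "tau": joint torques, N m; "eef_pos": TCP position; "tool_rot": TCP orientation; "ft_force": force on the tool from outside, world axes, zero at the start; "ft_torque": the same for the moment, N m; "grip_width": finger opening in m; "grasp_force": force on a finger pad.
Only numpy, scipy, OpenCV 4.12 (cv2) and the standard library are available. Lean on these libraries where they do the work, as an engineer would, in place of code of your own. Each camera call takes 0.05 s, during which the arm holds its last target. There are 200 camera calls.

## Working session

There is one attempt and no reset: what is moved stays moved. The work goes in short steps, Python scripts to look and compute and a tool call to move; the robot and the scene stay as the last step left them, time stands still between calls to the robot, and variables do not carry over. Pictures are saved under pics/ and viewed, at most 10 in all, crops included, and the job is handed in when it is done.

Besides the shell and the picture viewer there is one more tool, called after "Emit:" by a JSON object that holds its "fn" and its "kwargs". move_arm: Moves the arm, as the interface text tells. Its arguments: {"type":"object","properties":{"deltas":{"type":"array","items":{"type":"array","items":{"type":"number"}}}},"required":["deltas"]}

```bash
mkdir -p pics; cat > h.py <<'E'
import numpy as np, cv2
from scipy.spatial.transform import Rotation as R
from workcell import bot
def ray(cam,px):
    c=bot.calibration(cam);K=np.array(c["K"],float);d=np.array(c["dist_coeffs"],float)
    u=cv2.undistortPoints(np.array(px,float).reshape(-1,1,2),K,d)[:,0]
    r=R.from_quat(c["orientation"]).apply(np.c_[u,np.ones(len(u))])
    return np.array(c["position"],float),r
def at_z(cam,px,z):
    p,r=ray(cam,px); return p+r*((z-p[2])/r[:,2])[:,None]
def proj(cam,P):
    c=bot.calibration(cam);Rm=R.from_quat(c["orientation"]).inv()
    q=Rm.apply(np.atleast_2d(P)-np.array(c["position"]))
    return cv2.projectPoints(q.reshape(-1,1,3),np.zeros(3),np.zeros(3),np.array(c["K"],float),np.array(c["dist_coeffs"],float))[0][:,0]
E
python3 - <<'E'
from h import *
a=bot.camera("top");b=bot.camera("side")
cv2.imwrite("pics/t0.png",a);cv2.imwrite("pics/s0.png",b)
for cam in("top","side"):
    c=bot.calibration(cam);print(cam,c["position"],R.from_quat(c["orientation"]).as_matrix()[:,2].round(2))
    for n in["case","case_handle","pack","deck","screwdriver","fuse","offcut"]:
        print(cam,n,[(round(o["conf"],2),o["rect"]) for o in bot.outline_of(n,cam)])
print(bot.get_obs())
E
```

```text
top [0.38517167 0.18211373 0.76788366] [ 0.21 -0.02 -0.98]
top case [(0.95, [177.3, 161.5, 89.0, 78.3]), (0.95, [159.9, 256.9, 60.5, 71.2])]
top case_handle [(0.73, [175.1, 161.0, 97.7, 77.9])]
top pack [(0.6, [325.3, 125.7, 178.2, 145.8]), (0.44, [151.1, 110.6, 86.5, 20.2])]
top deck [(0.67, [337.8, 125.7, 163.1, 145.2])]
top screwdriver [(0.65, [163.2, 111.2, 74.2, 19.7])]
top fuse [(0.89, [261.1, 86.0, 12.8, 34.3]), (0.31, [154.6, 112.6, 82.7, 16.8])]
top offcut [(0.59, [97.1, 180.6, 36.1, 49.9]), (0.36, [260.6, 83.9, 14.9, 37.6])]
side [ 0.31677188 -0.32705935  0.76020925] [ 0.24  0.59 -0.77]
side case [(0.89, [142.2, 174.6, 58.7, 47.2]), (0.8, [214.3, 161.7, 81.6, 75.5])]
side case_handle [(0.91, [216.3, 159.7, 78.0, 74.9]), (0.69, [145.1, 179.7, 57.7, 43.9])]
side pack [(0.91, [221.9, 257.4, 205.3, 123.3])]
side deck []
side screwdriver [(0.57, [297.9, 142.2, 23.3, 48.6])]
side fuse [(0.91, [334.9, 194.5, 35.4, 19.8])]
side offcut [(0.95, [203.7, 127.3, 33.9, 26.0])]
{'clock': 0.8, 'joint_pos': array([ 1.18698571e+00,  2.40573037e-01,  5.00580501e-03,  1.33518874e+00,
       -1.33847343e-05,  1.57078167e+00]), 'joint_vel': array([ 0.0006917 ,  0.00012137,  0.00039122, -0.00081667, -0.00098036,
       -0.00019307]), 'tau': array([ 6.84116955e-06, -3.72148526e+01,  2.52680272e+01,  8.71291741e-04,
       -4.42094847e-05, -9.38728135e-06]), 'eef_pos': array([0.18723449, 0.46362705, 0.23932217]), 'tool_rot': array([1.90722377e-01, 9.81644016e-01, 1.85289583e-05, 1.04177784e-05]), 'ft_force': array([ 0.01440026, -0.10489276, -0.01620462]), 'ft_torque': array([-0.03012376, -0.0012732 , -0.0275989 ]), 'grasp_force': 0.0, 'grip_width': 0.08542577533753591}
```

View pics/t0.png

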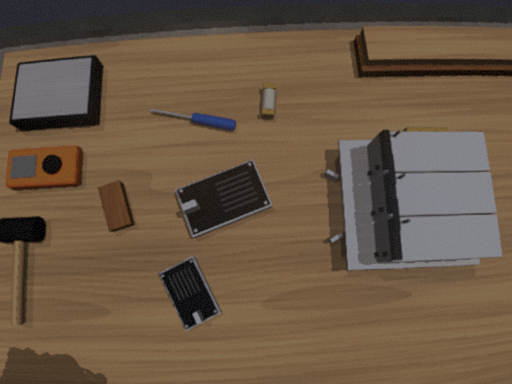

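View pics/s0.png

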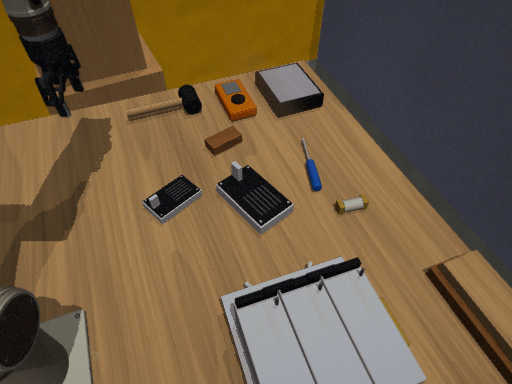

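The top view shows the larger case at (223,199) with its handle at (190,207), and the smaller look-alike at (190,293). The pack is on the right with its mouth facing left and lead-in plates at (332,174) and (336,239). The side view shows the same larger case at (255,198) and the small one at (172,198). I choose the larger one. Next I'll fit its pose to the outlines and check it in a crop.

```bash
cat >> h.py <<'E'
from scipy.optimize import minimize
def box(x0,x1,y0,y1,z0,z1): return np.array([[x,y,z] for x in(x0,x1) for y in(y0,y1) for z in(z0,z1)],float)
CASE=[box(-.09,.09,-.055,.055,0,.036),box(-.083,-.053,-.007,.007,.036,.084)]
def sil(cam,pose,boxes,s=4):
    x,y,a=pose;m=np.zeros((384*s,512*s),np.uint8)
    for b in boxes:
        P=b@R.from_euler('z',a).as_matrix().T+[x,y,0]
        h=cv2.convexHull(((proj(cam,P)+.5)*s).astype(np.float32));cv2.fillConvexPoly(m,np.round(h).astype(np.int32),255)
    return cv2.resize(m,(512,384),interpolation=cv2.INTER_AREA)/255.
def fit(masks,p0,boxes=CASE):
    f=lambda p:sum(np.abs(sil(c,p,boxes)-m).sum()/m.sum() for c,m in masks.items())
    return minimize(f,p0,method="Nelder-Mead",options=dict(initial_simplex=np.array([p0]*4)+np.r_[np.zeros((1,3)),np.diag([.01,.01,.1])],xatol=1e-4,fatol=1e-4))
def big(cam): 
    bot.camera(cam); return max(bot.outline_of("case",cam),key=lambda o:o["pixels"].sum())["pixels"]
E
python3 - <<'E'
from h import *
m={c:big(c) for c in("top","side")}
n=at_z("top",[[264,186]],.036)[0];t=at_z("top",[[183,215]],.036)[0];print(n,t)
c=(n+t)/2;p0=[c[0],c[1],np.arctan2(*(n-t)[[1,0]])]
for mm in (m,{"top":m["top"]},{"side":m["side"]}):
    r=fit(mm,p0);print(r.x.round(4),np.degrees(r.x[2]).round(2),r.fun)
# pack
print("deck front corners",at_z("top",[[340,141],[348,269.5]],.058).round(4))
print("plates tips",at_z("top",[[324,172],[330,241]],.03).round(4))
a=cv2.imread("pics/t0.png");b=cv2.imread("pics/s0.png")
cv2.imwrite("pics/c0.png",np.hstack([cv2.resize(a[120:290,150:250],None,fx=3.5,fy=3.5,interpolation=2)[:595],cv2.resize(a[120:290,315:410],None,fx=3.5,fy=3.5,interpolation=2)[:595]]))
cv2.imwrite("pics/c1.png",cv2.resize(b[250:384,210:410],None,fx=4,fy=4,interpolation=2))
E
```

```text
[0.54546221 0.14628769 0.036     ] [0.4928857 0.3180529 0.036    ]
[ 0.5277  0.2348 -1.2396] -71.02 0.09554590588291406
[ 0.5273  0.2349 -1.2438] -71.26 0.02201449499905318
[ 0.5279  0.2354 -1.2666] -72.57 0.07019514249613927
deck front corners [[ 0.6297 -0.0199  0.058 ]
 [ 0.3634 -0.0081  0.058 ]]
plates tips [[0.5707 0.0148 0.03  ]
 [0.4229 0.0163 0.03  ]]
```

View pics/c0.png

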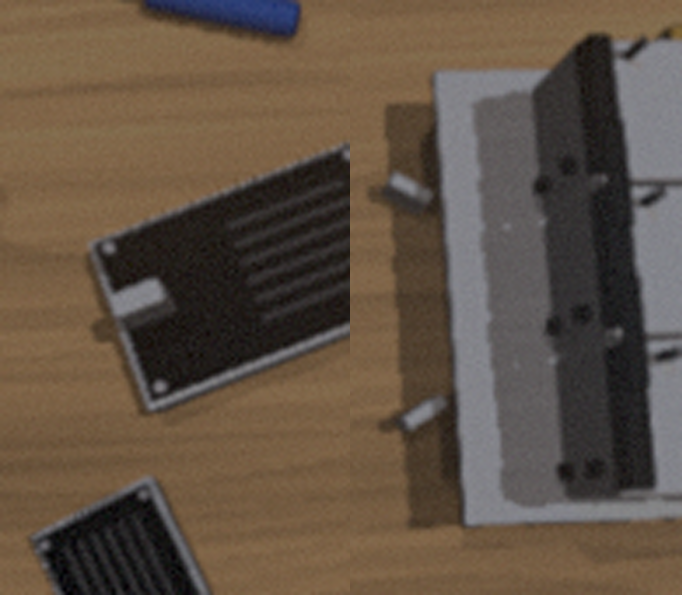

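View pics/c1.png

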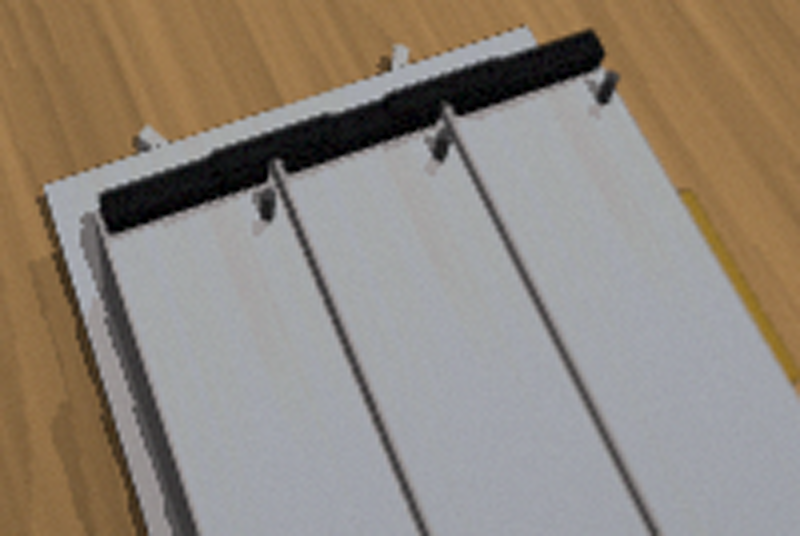

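The crop confirms the larger case: the handle stands at its left rear end, the nose points right, and the smaller case is below it. The side crop shows the deck's front corners at about (220.5,296) and (342.5,256.5). I'll fit the pack pose and work out the reach.

```bash
cat >> h.py <<'E'
def rel(Pt,Yaw_x):
    """tool-frame shift (mm) and turn (deg) to TCP Pt with tool z down and tool x at world yaw Yaw_x"""
    o=bot.get_obs();Rt=R.from_quat(o["tool_rot"])
    X=np.array([np.cos(Yaw_x),np.sin(Yaw_x),0]);Z=np.array([0,0,-1.]);T=R.from_matrix(np.c_[X,np.cross(Z,X),Z])
    return (Rt.inv().apply(Pt-o["eef_pos"])*1e3).round(1),np.degrees((Rt.inv()*T).as_rotvec()).round(2)
E
python3 - <<'E'
from h import *
from scipy.optimize import least_squares
def edge(cam,a,b,z,img):
    g=cv2.GaussianBlur(cv2.cvtColor(img,6),(0,0),1).astype(np.float32);a=np.array(a,float);b=np.array(b,float)
    n=np.array([-(b-a)[1],(b-a)[0]]);n/=np.hypot(*n);t=np.linspace(.06,.94,60);s=np.arange(-5,5.01,.25);out=[]
    for u in t:
        P=(a+u*(b-a)+s[:,None]*n).astype(np.float32);v=cv2.remap(g,P[:,:1],P[:,1:],1).ravel()
        out.append(P[np.argmax(np.abs(np.gradient(v)))])
    W=at_z(cam,out,z)[:,:2]
    for _ in range(3):
        c=np.median(W,0);vx,vy,x0,y0=cv2.fitLine(W.astype(np.float32),cv2.DIST_HUBER,0,1e-4,1e-4).ravel()
        d=np.abs((W-[x0,y0])@[-vy,vx]);W=W[d<max(.0015,1.5*np.median(d))]
    return np.array([x0,y0]),np.array([vx,vy]),len(W),d.mean()
t=cv2.imread("pics/t0.png");s=cv2.imread("pics/s0.png")
for cam,img,a,b in(("top",t,(339,140.3),(347.6,269.8)),("side",s,(220.4,296),(342.3,256.5))):
    p,v,n,e=edge(cam,a,b,.058,img);v*=np.sign(v[0]);C=at_z(cam,[a,b],.058)[:,:2]
    C=p+((C-p)@v)[:,None]*v
    print(cam,"edge ang",np.degrees(np.arctan2(v[1],v[0])),"corners",C.round(4).tolist(),"len",np.hypot(*(C[0]-C[1])),"mid",C.mean(0).round(4),n,e)
o=bot.get_obs();print("tool x yaw",np.degrees(np.arctan2(*R.from_quat(o["tool_rot"]).as_matrix()[[1,0],0])))
# handle top in both cams
pose=np.array([.5275,.235,np.radians(-71.3)]);h=pose[:2]-.068*np.array([np.cos(pose[2]),np.sin(pose[2])])
print("handle",h.round(4),"handle top px",proj("top",[[*h,.084]]),proj("side",[[*h,.084]]))
for y in(0,np.pi): print(rel(np.array([*h,.052]),pose[2]+y))
E
```

```text
top edge ang -1.9512366 corners [[0.6314, -0.0164], [0.3629, -0.0072]] len 0.2686741871852207 mid [ 0.4971 -0.0118] 60 0.0004338443971256503
side edge ang -2.3301141 corners [[0.3639, -0.0189], [0.6343, -0.0299]] len 0.270706585022199 mid [ 0.4991 -0.0244] 56 0.0004608061108072339
tool x yaw 158.00989858729312
handle [0.5057 0.2994] handle top px [[187.79777082 204.65264541]] [[235.24445293 164.24276646]]
(array([-356.8,  -33. ,  187.3]), array([   0.  ,    0.  , -130.69]))
(array([-356.8,  -33. ,  187.3]), array([ 0.  , -0.  , 49.31]))
```

Emit:
{"fn": "move_arm", "kwargs": {"deltas": [[1,-35.7,-3.3,0,0,0,0],[1,-35.7,-3.3,0,0,0,0],[1,-35.7,-3.3,0,0,0,0],[1,-35.7,-3.3,0,0,0,0],[1,-35.7,-3.3,0,0,0,0],[1,-35.7,-3.3,0,0,0,0],[1,-35.7,-3.3,0,0,0,0],[1,-35.7,-3.3,0,0,0,0],[1,-35.7,-3.3,0,0,0,0],[1,-35.7,-3.3,0,0,0,0]]}}

```text
clock: 1.83
eef_pos: [0.5074, 0.2982, 0.2393]
tool_rot: [0.191, 0.982, 0.0, 0.0]
ft_force: [-0.1, 0.0, 0.7]
grip_width: 0.085
grasp_force: 0.0
```

Emit:
{"fn": "move_arm", "kwargs": {"deltas": [[1,0,0,17,0,0,7.04],[1,0,0,17,0,0,7.04],[1,0,0,17,0,0,7.04],[1,0,0,17,0,0,7.04],[1,0,0,17,0,0,7.04],[1,0,0,17,0,0,7.04],[1,0,0,17,0,0,7.04],[1,0,0,0,0,0,0]]}}

```text
clock: 2.5
eef_pos: [0.5037, 0.298, 0.1164]
tool_rot: [0.583, 0.812, -0.003, -0.001]
ft_force: [-0.5, -0.7, -1.2]
grip_width: 0.0856
grasp_force: 0.0
```

```bash
python3 - <<'E'
from h import *
pose=np.array([.5275,.235,np.radians(-71.3)]);h=pose[:2]-.067*np.array([np.cos(pose[2]),np.sin(pose[2])])
o=bot.get_obs();print(o["clock"],o["eef_pos"],o["joint_pos"].round(2),o["ft_force"])
print(rel(np.array([*h,.052]),pose[2]+np.pi))
t=bot.camera("top");cv2.imwrite("pics/t1.png",t)
s=bot.camera("side")
q=[[326.4,171.4],[330.1,241.4]];w=at_z("top",q,.03);print("top plates",w.round(4),proj("top",w))
w=at_z("side",[[310.6,260.6],[244.5,281.5]],.03);print("side plates",w.round(4),proj("side",w))
cv2.imwrite("pics/c2.png",np.hstack([cv2.resize(t[130:280,140:240],None,fx=4,fy=4,interpolation=2),cv2.resize(s[110:260,200:300],None,fx=4,fy=4,interpolation=2)]))
E
```

```text
2.5 [0.5036562  0.2979738  0.11642479] [ 0.53  0.49  0.04  1.13 -0.    1.78] [-0.54708302 -0.68473453 -1.24528699]
(array([-0.2,  2.8, 64.4]), array([-0.4 ,  0.09, -0.08]))
top plates [[0.5718 0.0095 0.03  ]
 [0.4221 0.0162 0.03  ]] [[326.4 171.4]
 [330.1 241.4]]
side plates [[0.577  0.0093 0.03  ]
 [0.4237 0.0167 0.03  ]] [[310.6 260.6]
 [244.5 281.5]]
```

View pics/c2.png

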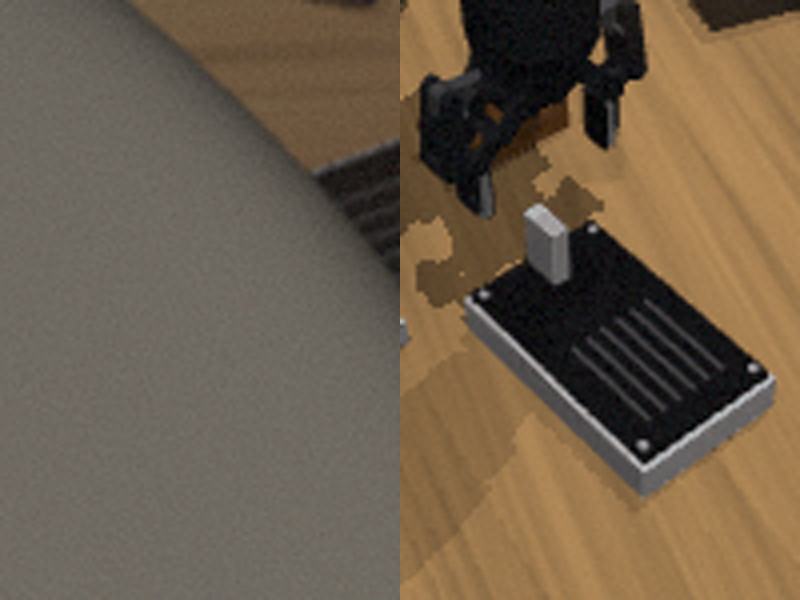

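The side crop shows the open fingers straddling the handle of the larger case at (237,171) full-frame. I'll lower and grip.

Emit:
{"fn": "move_arm", "kwargs": {"deltas": [[1,0,1.4,13,0,0,0],[1,0,1.4,13,0,0,0],[1,0,0,13,0,0,0],[1,0,0,13,0,0,0],[1,0,0,8,0,0,0],[1,0,0,0,0,0,0],[1,0,0,0,0,0,0]]}}

```text
clock: 3.18
eef_pos: [0.5089, 0.3005, 0.061]
tool_rot: [0.582, 0.813, 0.0, 0.0]
ft_force: [0.8, -0.2, -0.1]
grip_width: 0.0855
grasp_force: 0.0
```

Emit:
{"fn": "move_arm", "kwargs": {"deltas": [[0.5,0,0,0,0,0,0],[0.5,0,0,0,0,0,0],[0.3,0,0,0,0,0,0],[0.3,0,0,0,0,0,0],[0,0,0,0,0,0,0],[0,0,0,0,0,0,0],[0,0,0,0,0,0,0],[0,0,0,0,0,0,0]]}}

```text
clock: 3.85
eef_pos: [0.5079, 0.3001, 0.0607]
tool_rot: [0.583, 0.813, -0.0, -0.0]
ft_force: [-3.9, -0.3, 5.4]
grip_width: 0.0127
grasp_force: 59.8
```

```bash
cat >> h.py <<'E'
PACK=np.array([.498,-.0125]);PYAW=np.radians(-92.2)
E
python3 - <<'E'
from h import *
o=bot.get_obs();print(o["clock"],o["eef_pos"],o["grip_width"],o["grasp_force"],o["ft_force"],o["ft_torque"])
m={"side":big("side")};r=fit(m,[.5275,.235,-1.244]);print(r.x.round(4),np.degrees(r.x[2]),r.fun)
E
```

```text
3.85 [0.50793864 0.30014239 0.06067542] 0.012713293336854248 59.81629729270935 [-3.85137343 -0.30785551  5.41570992] [-0.1713394   0.76661084 -0.09963128]
[ 0.5305  0.2347 -1.2453] -71.34826262451871 0.08335468304155398
```

Emit:
{"fn": "move_arm", "kwargs": {"deltas": [[0.5,0,0,0,0,0,0],[0.5,0,0,0,0,0,0],[0.5,0,0,0,0,0,0],[0.5,0,-1.5,4,0,0,0],[0.5,0,0,4,0,0,0],[0.5,0,0,0,0,0,0],[0.2,0,0,0,0,0,0],[0,0,0,0,0,0,0],[0,0,0,0,0,0,0],[0,0,0,0,0,0,0]]}}

```text
clock: 4.78
eef_pos: [0.5073, 0.2999, 0.0524]
tool_rot: [0.583, 0.813, 0.0, 0.0]
ft_force: [0.7, 0.6, -1.3]
grip_width: 0.0135
grasp_force: 59.0
```

```bash
python3 - <<'E'
from h import *
o=bot.get_obs();print(o["clock"],o["eef_pos"],o["grip_width"],o["grasp_force"],o["ft_force"],o["ft_torque"],o["joint_pos"].round(3))
X=R.from_quat(o["tool_rot"]).as_matrix()[:,0];yaw=np.arctan2(-X[1],-X[0]);print("case yaw~",np.degrees(yaw))
u=np.array([np.cos(PYAW),np.sin(PYAW)])
# handle target so that nose is 50 mm before mouth
for nose in(-.06,): print(rel(np.array([*(PACK+u*(nose-.158)),o["eef_pos"][2]]),PYAW+np.pi))
E
```

```text
4.7833 [0.50730311 0.29987388 0.05238035] 0.013486651835661268 58.992429971694946 [ 0.68941195  0.5648997  -1.26160025] [ 0.02236182 -0.0157056  -0.02965933] [ 0.534  0.554 -0.036  0.981  0.     1.778]
case yaw~ -71.27284595627448
(array([-89.2, -31.2,  -0. ]), array([ 2.000e-02, -1.000e-02,  2.093e+01]))
```

Emit:
{"fn": "move_arm", "kwargs": {"deltas": [[0,-4.7,-0.7,0,0,0,1.05],[0,-4.7,-0.7,0,0,0,1.05],[0,-4.7,-0.7,0,0,0,1.05],[0,-4.7,-0.7,0,0,0,1.05],[0,-4.7,-0.7,0,0,0,1.05],[0,-4.7,-0.7,0,0,0,1.05],[0,-4.7,-0.7,0,0,0,1.05],[0,-4.7,-0.7,0,0,0,1.05],[0,-4.7,-0.7,0,0,0,1.05],[0,-4.7,-0.7,0,0,0,1.05]]}}

```text
clock: 5.62
eef_pos: [0.5118, 0.2521, 0.0524]
tool_rot: [0.655, 0.755, 0.0, 0.0]
ft_force: [1.8, 3.1, -1.7]
grip_width: 0.0135
grasp_force: 58.8
```

Emit:
{"fn": "move_arm", "kwargs": {"deltas": [[0,-4.7,-0.7,0,0,0,1.05],[0,-4.7,-0.7,0,0,0,1.05],[0,-4.7,-0.7,0,0,0,1.05],[0,-4.7,-0.7,0,0,0,1.05],[0,-4.7,-0.7,0,0,0,1.05],[0,-4.7,-0.7,0,0,0,1.05],[0,-4.7,-0.7,0,0,0,1.05],[0,-4.7,-0.7,0,0,0,1.05],[0,-4.7,-0.7,0,0,0,1.05],[0,-4.7,-0.7,0,0,0,1.05]]}}

```text
clock: 6.45
eef_pos: [0.5076, 0.2048, 0.0524]
tool_rot: [0.722, 0.692, 0.0, 0.0]
ft_force: [2.9, 3.5, -1.1]
grip_width: 0.0136
grasp_force: 58.8
```

```bash
python3 - <<'E'
from h import *
o=bot.get_obs();print(o["clock"],o["eef_pos"],o["grip_width"],o["ft_force"],o["ft_torque"])
X=R.from_quat(o["tool_rot"]).as_matrix()[:,0];yaw=np.arctan2(-X[1],-X[0]);print("tool case yaw~",np.degrees(yaw))
m={"side":big("side")};r=fit(m,[*(o["eef_pos"][:2]-.068*X[:2]),yaw]);print("side fit",r.x.round(4),np.degrees(r.x[2]),r.fun)
t=bot.camera("top");s=bot.camera("side")
cv2.imwrite("pics/c3.png",np.hstack([cv2.resize(t[120:295,230:360],None,fx=3,fy=3,interpolation=2)[:520],cv2.resize(s[170:300,210:345],None,fx=3,fy=4,interpolation=2)]))
E
```

```text
6.45 [0.50761088 0.20480002 0.05236648] 0.013619272118042008 [ 2.91530858  3.52550013 -1.07063175] [ 0.65672407 -0.36216201  0.1820066 ]
tool case yaw~ -92.37588235540873
side fit [ 0.5049  0.1355 -1.6263] -93.1825967685322 0.07170518935224816
```

View pics/c3.png

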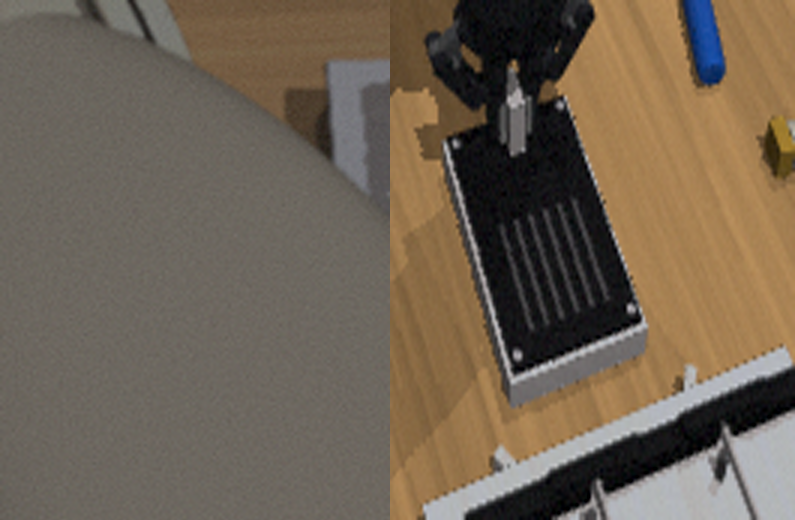

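The side crop shows the case gripped at its handle, lying flat and heading between the two lead-in plates, which are at about (247,284) and (310,262) full-frame. It is nearly aligned with the pack, so I'll slide it forward in stages and watch the force.

Emit:
{"fn": "move_arm", "kwargs": {"deltas": [[0,-4,-0.7,0,0,0,0],[0,-4,0,0,0,0,0],[0,-4,0,0,0,0,0],[0,-4,0,0,0,0,0],[0,-4,0,0,0,0,0],[0,-4,0,0,0,0,0],[0,-4,0,0,0,0,0],[0,-4,0,0,0,0,0],[0,-4,0,0,0,0,0],[0,-4,0,0,0,0,0]]}}

```text
clock: 7.48
eef_pos: [0.505, 0.1656, 0.0524]
tool_rot: [0.721, 0.693, 0.0, -0.001]
ft_force: [0.3, 5.7, 0.1]
grip_width: 0.0134
grasp_force: 59.0
```

Emit:
{"fn": "move_arm", "kwargs": {"deltas": [[0,-2,0,0,0,0,0],[0,-2,0,0,0,0,0],[0,-2,0,0,0,0,0],[0,-2,0,0,0,0,0],[0,-2,0,0,0,0,0],[0,-2,0,0,0,0,0],[0,-2,0,0,0,0,0],[0,-2,0,0,0,0,0]]}}

```text
clock: 8.15
eef_pos: [0.5045, 0.1497, 0.0524]
tool_rot: [0.721, 0.693, 0.0, -0.0]
ft_force: [1.2, 5.8, -0.4]
grip_width: 0.0134
grasp_force: 59.1
```

```bash
python3 - <<'E'
from h import *
o=bot.get_obs();print(o["clock"],o["eef_pos"],o["grip_width"],o["ft_force"],o["ft_torque"])
X=R.from_quat(o["tool_rot"]).as_matrix()[:,0];yaw=np.arctan2(-X[1],-X[0]);print("tool case yaw~",np.degrees(yaw))
s=bot.camera("side")
cv2.imwrite("pics/c4.png",cv2.resize(s[180:310,200:360],None,fx=4.5,fy=4.5,interpolation=2))
E
```

```text
8.15 [0.50450247 0.14972912 0.05237463] 0.01338498983093 [ 1.15906608  5.75679244 -0.40232973] [ 0.8885788  -0.0021494  -0.00101435]
tool case yaw~ -92.2393192122627
```

View pics/c4.png

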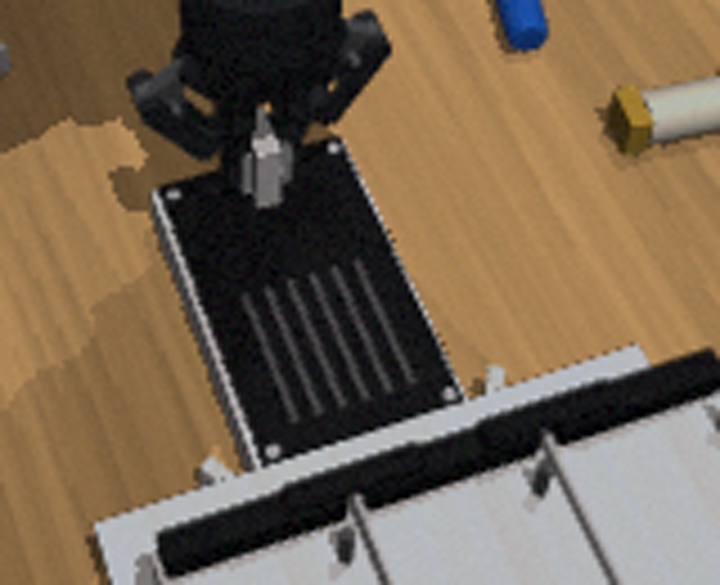

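The case nose is centred between the lead-in plates, with similar gaps on both sides, and the lid is entering under the deck edge.

Emit:
{"fn": "move_arm", "kwargs": {"deltas": [[0,-1.5,0,0,0,0,0],[0,-1.5,0,0,0,0,0],[0,-1.5,0,0,0,0,0],[0,-1.5,0,0,0,0,0]]}}

```text
clock: 8.53
eef_pos: [0.5043, 0.1438, 0.0523]
tool_rot: [0.721, 0.693, 0.0, -0.0]
ft_force: [-0.3, 4.7, -0.3]
grip_width: 0.0136
grasp_force: 59.1
```

Emit:
{"fn": "move_arm", "kwargs": {"deltas": [[0,-1.5,0,0,0,0,0],[0,-1.5,0,0,0,0,0],[0,-1.5,0,0,0,0,0],[0,-1.5,0,0,0,0,0]]}}

```text
clock: 8.87
eef_pos: [0.5041, 0.1378, 0.0524]
tool_rot: [0.721, 0.693, 0.0, -0.0]
ft_force: [0.1, 5.7, 1.2]
grip_width: 0.0138
grasp_force: 59.1
```

Emit:
{"fn": "move_arm", "kwargs": {"deltas": [[0,-2,0,0,0,0,0],[0,-2,0,0,0,0,0],[0,-2,0,0,0,0,0],[0,-2,0,0,0,0,0],[0,-2,0,0,0,0,0]]}}

```text
clock: 9.28
eef_pos: [0.5037, 0.1277, 0.0524]
tool_rot: [0.721, 0.693, 0.0, -0.0]
ft_force: [0.7, 5.6, 0.3]
grip_width: 0.0136
grasp_force: 59.1
```

Emit:
{"fn": "move_arm", "kwargs": {"deltas": [[0,-2,0,0,0,0,0],[0,-2,0,0,0,0,0],[0,-2,0,0,0,0,0],[0,-2,0,0,0,0,0],[0,-2,0,0,0,0,0],[0,-2,0,0,0,0,0],[0,-2,0,0,0,0,0]]}}

```text
clock: 9.87
eef_pos: [0.503, 0.1137, 0.0523]
tool_rot: [0.721, 0.693, 0.0, -0.0]
ft_force: [0.0, 6.1, 1.1]
grip_width: 0.013
grasp_force: 59.1
```

Emit:
{"fn": "move_arm", "kwargs": {"deltas": [[0,-2,0,0,0,0,0],[0,-2,0,0,0,0,0],[0,-2,0,0,0,0,0],[0,-2,0,0,0,0,0],[0,-2,0,0,0,0,0],[0,-2,0,0,0,0,0],[0,-2,0,0,0,0,0]]}}

```text
clock: 10.45
eef_pos: [0.5025, 0.0998, 0.0524]
tool_rot: [0.721, 0.693, 0.0, -0.0]
ft_force: [0.6, 5.5, 1.1]
grip_width: 0.0132
grasp_force: 59.1
```

Emit:
{"fn": "move_arm", "kwargs": {"deltas": [[0,-2,0,0,0,0,0],[0,-2,0,0,0,0,0],[0,-2,0,0,0,0,0],[0,-2,0,0,0,0,0],[0,-2,0,0,0,0,0],[0,-2,0,0,0,0,0],[0,-2,0,0,0,0,0]]}}

```text
clock: 11.03
eef_pos: [0.5019, 0.0858, 0.0523]
tool_rot: [0.721, 0.693, 0.0, -0.001]
ft_force: [0.3, 6.1, 0.5]
grip_width: 0.0134
grasp_force: 59.2
```

Emit:
{"fn": "move_arm", "kwargs": {"deltas": [[0,-1,0,0,0,0,0],[0,-1,0,0,0,0,0],[0,-1,0,0,0,0,0],[0,-1,0,0,0,0,0]]}}

```text
clock: 11.37
eef_pos: [0.5017, 0.0819, 0.0523]
tool_rot: [0.721, 0.693, 0.0, -0.001]
ft_force: [-0.2, 4.9, -0.4]
grip_width: 0.0131
grasp_force: 59.2
```

Emit:
{"fn": "move_arm", "kwargs": {"deltas": [[0,-1.5,0,0,0,0,0],[0,-1.5,0,0,0,0,0],[0,-1.5,0,0,0,0,0],[0,-1.5,0,0,0,0,0],[0,-1.5,0,0,0,0,0],[0,-1.5,0,0,0,0,0],[0,-1,0,0,0,0,0],[0,-1,0,0,0,0,0]]}}

```text
clock: 12.03
eef_pos: [0.5013, 0.0708, 0.0524]
tool_rot: [0.721, 0.693, 0.0, -0.001]
ft_force: [-0.5, 4.9, 0.6]
grip_width: 0.0134
grasp_force: 59.2
```

Emit:
{"fn": "move_arm", "kwargs": {"deltas": [[0,-1,0,0,0,0,0],[0,-1,0,0,0,0,0],[0,-1,0,0,0,0,0]]}}

```text
clock: 12.28
eef_pos: [0.5012, 0.0679, 0.0524]
tool_rot: [0.721, 0.693, 0.0, -0.001]
ft_force: [0.4, 5.3, 1.7]
grip_width: 0.0135
grasp_force: 59.2
```

Emit:
{"fn": "move_arm", "kwargs": {"deltas": [[0,-1,0,0,0,0,0],[0,-1,0,0,0,0,0],[0,-1,0,0,0,0,0]]}}

```text
clock: 12.53
eef_pos: [0.501, 0.0649, 0.0524]
tool_rot: [0.721, 0.693, 0.0, -0.001]
ft_force: [-0.2, 5.0, 0.0]
grip_width: 0.0134
grasp_force: 59.2
```

Emit:
{"fn": "move_arm", "kwargs": {"deltas": [[0,-1,0,0,0,0,0],[0,-1,0,0,0,0,0],[0,-1,0,0,0,0,0]]}}

```text
clock: 12.78
eef_pos: [0.5009, 0.0619, 0.0523]
tool_rot: [0.721, 0.693, 0.0, -0.001]
ft_force: [0.4, 6.3, 0.6]
grip_width: 0.0133
grasp_force: 59.2
```

Emit:
{"fn": "move_arm", "kwargs": {"deltas": [[0,-1,0,0,0,0,0],[0,-1,0,0,0,0,0]]}}

```text
clock: 12.95
eef_pos: [0.5008, 0.0599, 0.0524]
tool_rot: [0.721, 0.693, 0.0, -0.001]
ft_force: [-0.8, 6.0, 0.4]
grip_width: 0.0137
grasp_force: 59.2
```

Emit:
{"fn": "move_arm", "kwargs": {"deltas": [[0,-1,0,0,0,0,0],[0,-1,0,0,0,0,0]]}}

```text
clock: 13.12
eef_pos: [0.5007, 0.0579, 0.0524]
tool_rot: [0.721, 0.693, 0.0, -0.001]
ft_force: [1.2, 5.6, 0.7]
grip_width: 0.0131
grasp_force: 59.2
```

Emit:
{"fn": "move_arm", "kwargs": {"deltas": [[0,-1,0,0,0,0,0],[0,-1,0,0,0,0,0]]}}

```text
clock: 13.28
eef_pos: [0.5006, 0.0559, 0.0524]
tool_rot: [0.721, 0.693, 0.0, -0.001]
ft_force: [0.9, 5.3, 1.1]
grip_width: 0.0133
grasp_force: 59.2
```

Emit:
{"fn": "move_arm", "kwargs": {"deltas": [[0,-1,0,0,0,0,0],[0,-1,0,0,0,0,0]]}}

```text
clock: 13.45
eef_pos: [0.5006, 0.0539, 0.0523]
tool_rot: [0.721, 0.693, 0.0, -0.001]
ft_force: [-0.0, 5.8, 1.1]
grip_width: 0.0133
grasp_force: 59.2
```

Emit:
{"fn": "move_arm", "kwargs": {"deltas": [[0,-1,0,0,0,0,0],[0,-1,0,0,0,0,0],[0,-1,0,0,0,0,0]]}}

```text
clock: 13.7
eef_pos: [0.5004, 0.0509, 0.0523]
tool_rot: [0.721, 0.693, 0.0, -0.001]
ft_force: [0.1, 5.9, 1.0]
grip_width: 0.0131
grasp_force: 59.2
```

Emit:
{"fn": "move_arm", "kwargs": {"deltas": [[0,-1,0,0,0,0,0],[0,-1,0,0,0,0,0],[0,-1,0,0,0,0,0]]}}

```text
clock: 13.95
eef_pos: [0.5003, 0.0479, 0.0523]
tool_rot: [0.721, 0.693, 0.0, -0.001]
ft_force: [-0.5, 4.5, 1.2]
grip_width: 0.0135
grasp_force: 59.2
```

Emit:
{"fn": "move_arm", "kwargs": {"deltas": [[0,-1,0,0,0,0,0],[0,-1,0,0,0,0,0],[0,-1,0,0,0,0,0]]}}

```text
clock: 14.2
eef_pos: [0.5001, 0.0453, 0.0523]
tool_rot: [0.721, 0.693, 0.0, -0.001]
ft_force: [0.1, 6.6, 1.7]
grip_width: 0.0135
grasp_force: 59.2
```

Emit:
{"fn": "move_arm", "kwargs": {"deltas": [[0,-1,0,0,0,0,0],[0,-1,0,0,0,0,0]]}}

```text
clock: 14.37
eef_pos: [0.5, 0.0435, 0.0523]
tool_rot: [0.721, 0.693, 0.001, -0.001]
ft_force: [-0.3, 7.1, 1.0]
grip_width: 0.0131
grasp_force: 59.2
```

Emit:
{"fn": "move_arm", "kwargs": {"deltas": [[0,-0.8,0,0,0,0,0],[0,-0.8,0,0,0,0,0]]}}

```text
clock: 14.53
eef_pos: [0.5, 0.042, 0.0523]
tool_rot: [0.721, 0.693, 0.001, -0.001]
ft_force: [-1.1, 8.1, 1.7]
grip_width: 0.0136
grasp_force: 59.2
```

Emit:
{"fn": "move_arm", "kwargs": {"deltas": [[0,-0.5,0,0,0,0,0],[0,-0.5,0,0,0,0,0]]}}

```text
clock: 14.7
eef_pos: [0.4999, 0.0411, 0.0524]
tool_rot: [0.721, 0.693, 0.001, -0.001]
ft_force: [0.7, 8.7, 1.4]
grip_width: 0.0133
grasp_force: 59.2
```

Emit:
{"fn": "move_arm", "kwargs": {"deltas": [[0,-0.5,0,0,0,0,0],[0,-0.5,0,0,0,0,0]]}}

```text
clock: 14.87
eef_pos: [0.4999, 0.0406, 0.0524]
tool_rot: [0.721, 0.693, 0.001, -0.002]
ft_force: [0.1, 10.2, 1.7]
grip_width: 0.0133
grasp_force: 59.2
```

Emit:
{"fn": "move_arm", "kwargs": {"deltas": [[0,-0.5,0,0,0,0,0],[0,0,0,0,0,0,0]]}}

```text
clock: 15.03
eef_pos: [0.4999, 0.0405, 0.0525]
tool_rot: [0.72, 0.694, 0.001, -0.002]
ft_force: [-1.0, 10.3, 1.9]
grip_width: 0.0135
grasp_force: 59.3
```

Emit:
{"fn": "move_arm", "kwargs": {"deltas": [[0,-0.6,0,0,0,0,0],[0,0,0,0,0,0,0]]}}

```text
clock: 15.2
eef_pos: [0.4999, 0.0404, 0.0526]
tool_rot: [0.72, 0.694, 0.002, -0.002]
ft_force: [-0.6, 12.5, 3.0]
grip_width: 0.0137
grasp_force: 59.4
```

Emit:
{"fn": "move_arm", "kwargs": {"deltas": [[0,-0.3,0,0,0,0,0],[0,0,0,0,0,0,0],[0,0,0,0,0,0,0]]}}

```text
clock: 15.45
eef_pos: [0.4999, 0.0404, 0.0527]
tool_rot: [0.72, 0.694, 0.002, -0.002]
ft_force: [0.0, 12.3, 3.2]
grip_width: 0.0131
grasp_force: 59.5
```

Emit:
{"fn": "move_arm", "kwargs": {"deltas": [[0,-0.3,0,0,0,0,0],[0,0,0,0,0,0,0],[0,0,0,0,0,0,0],[0,0,0,0,0,0,0],[0,0,0,0,0,0,0]]}}

```text
clock: 15.87
eef_pos: [0.4999, 0.0404, 0.0527]
tool_rot: [0.72, 0.694, 0.002, -0.003]
ft_force: [0.1, 14.4, 2.7]
grip_width: 0.0132
grasp_force: 59.5
```

Emit:
{"fn": "move_arm", "kwargs": {"deltas": [[0,0,0,0,0,0,0],[0,0,0,0,0,0,0],[0,0,0,0,0,0,0],[0,0,0,0,0,0,0]]}}

```text
clock: 16.2
eef_pos: [0.5, 0.0404, 0.0527]
tool_rot: [0.72, 0.694, 0.002, -0.002]
ft_force: [-0.7, 13.9, 2.6]
grip_width: 0.0134
grasp_force: 59.5
```

Emit:
{"fn": "move_arm", "kwargs": {"deltas": [[0,0,0,0,0,0,0],[0,0,0,0,0,0,0],[0,0,0,0,0,0,0],[0,0,0,0,0,0,0]]}}

```text
clock: 16.53
eef_pos: [0.4999, 0.0404, 0.0527]
tool_rot: [0.72, 0.694, 0.002, -0.002]
ft_force: [-1.3, 13.6, 3.6]
grip_width: 0.0131
grasp_force: 59.5
```

```bash
python3 - <<'E'
from h import *
o=bot.get_obs();print(o["eef_pos"],o["ft_force"],o["ft_torque"],R.from_quat(o["tool_rot"]).as_matrix()[:,2].round(4))
E
```

```text
[0.49994508 0.04035513 0.05271838] [-1.33602716 13.56393372  3.64960653] [ 2.30474478  0.07095887 -0.06962183] [-3.0e-04  6.6e-03 -1.0e+00]
```

Emit:
{"fn": "move_arm", "kwargs": {"deltas": [[0,1,0,0,0,0,0],[0,0.8,0,0,0,0,0],[0,0,0,0,0,0,0]]}}

```text
clock: 16.78
eef_pos: [0.4999, 0.0405, 0.0523]
tool_rot: [0.72, 0.693, 0.001, -0.001]
ft_force: [-0.3, 7.9, 1.2]
grip_width: 0.0134
grasp_force: 59.3
```

Emit:
{"fn": "move_arm", "kwargs": {"deltas": [[0,0.8,0,0,0,0,0],[0,0,0,0,0,0,0],[0.5,0,0,0,0,0,0],[0.5,0,0,0,0,0,0],[0.5,0,0,0,0,0,0],[0.7,0,0,0,0,0,0],[0.7,0,0,0,0,0,0],[0.7,0,0,0,0,0,0],[0.7,0,0,0,0,0,0]]}}

```text
clock: 17.53
eef_pos: [0.5003, 0.0395, 0.0523]
tool_rot: [0.721, 0.693, -0.0, 0.0]
ft_force: [-0.8, 0.2, 0.2]
grip_width: 0.0599
grasp_force: 0.0
```

Emit:
{"fn": "move_arm", "kwargs": {"deltas": [[0.7,0,0,-5,0,0,0],[0.7,0,0,-10,0,0,0],[0.7,0,0,-15,0,0,0],[0.7,0,0,-20,0,0,0],[0.7,0,0,-20,0,0,0],[0.7,20,0,-20,0,0,0],[0.7,30,0,-20,0,0,0],[0.7,30,0,0,0,0,0],[0.7,30,0,0,0,0,0],[0.7,30,0,0,0,0,0]]}}

```text
clock: 18.37
eef_pos: [0.5064, 0.181, 0.1643]
tool_rot: [0.721, 0.693, 0.001, 0.001]
ft_force: [0.9, -0.1, 0.5]
grip_width: 0.0596
grasp_force: 0.0
```

Emit:
{"fn": "move_arm", "kwargs": {"deltas": [[0.7,30,0,0,0,0,0],[0.7,30,0,0,0,0,0],[0.7,20,0,0,0,0,0],[0.7,0,0,0,0,0,0],[0.7,0,0,0,0,0,0],[0.7,0,0,0,0,0,0]]}}

```text
clock: 18.87
eef_pos: [0.5089, 0.259, 0.1628]
tool_rot: [0.721, 0.693, -0.0, 0.0]
ft_force: [0.2, 0.2, 0.3]
grip_width: 0.06
grasp_force: 0.0
```

```bash
python3 - <<'E'
from h import *
o=bot.get_obs();print(o["clock"],o["eef_pos"],o["ft_force"],o["grip_width"])
s=bot.camera("side");cv2.imwrite("pics/c5.png",cv2.resize(s[120:320,140:380],None,fx=3,fy=3,interpolation=2))
hp=np.array([.4999,.0404]);print("expected handle-top px",proj("side",[[*hp,.084]]))
E
```

```text
18.8667 [0.50888838 0.25904564 0.16275924] [0.24958446 0.19117106 0.27132563] 0.05998602151658378
expected handle-top px [[273.86376694 247.70214842]]
```

View pics/c5.png

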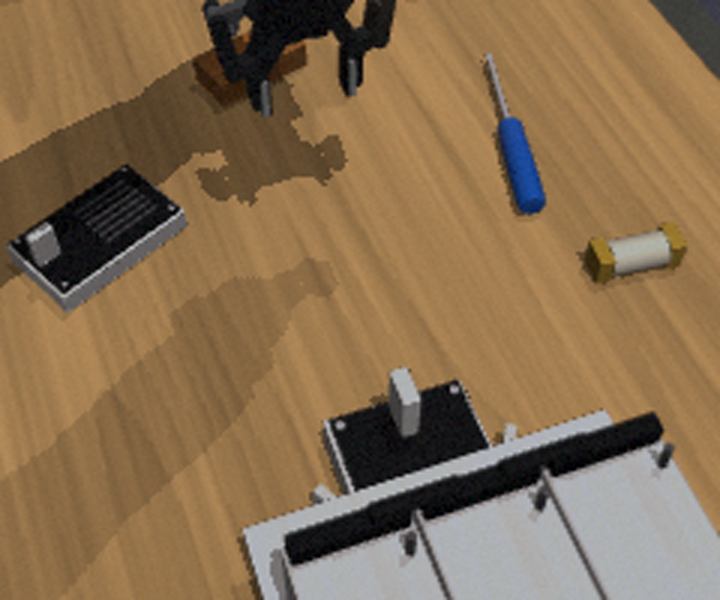

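The final view shows the case flat under the deck with the handle free at about (274,245) full-frame and the bystanders where they were. As a last check, I'll compare the tail position with the gripped pose to rule out spring-back.

```bash
python3 - <<'E'
from h import *
w=at_z("side",[[233.9,222.2],[275,211]],.036).mean(0);print("gripped: tail-TCP",(w[:2]-[.5045,.1497]).round(4))
w=at_z("side",[[248.2,260.5],[293.2,246.5]],.036).mean(0);print("now: tail-TCP at seat",(w[:2]-[.4999,.0404]).round(4))
a=cv2.imread("pics/c4.png");b=cv2.imread("pics/c5.png")
f=lambda im,s,x,y:cv2.resize(im,None,fx=1/s,fy=1/s,interpolation=cv2.INTER_AREA)
b0=f(b,3,0,0);a0=f(a,4.5,0,0)
# track lid-screw corners/patch (tail edge) from gripped frame to now
for name,tcpa in(("L",(-.022,-.055)),("R",(-.022,.055))):
    def P(t): # tail corner lid from TCP, case x dir PYAW
        u=np.array([np.cos(PYAW),np.sin(PYAW)]);v=np.array([-u[1],u[0]]);return [*(np.array(t)+tcpa[0]*u+tcpa[1]*v),.036]
    print(name,"pred gripped",proj("side",[P((.5045,.1497))]).round(1),"pred now",proj("side",[P((.4999,.0404))]).round(1))
for n in("screwdriver","fuse","offcut"): print(n,[(round(o["conf"],2),np.round(o["rect"])) for o in bot.outline_of(n,"side")][:1])
E
```

```text
gripped: tail-TCP [-0.0001  0.0132]
now: tail-TCP at seat [0.0013 0.015 ]
L pred gripped [[231.9 219.9]] pred now [[246.2 258.2]]
R pred gripped [[275.  207.6]] pred now [[292.3 243.8]]
screwdriver [(0.63, array([306., 160.,  15.,  30.]))]
fuse [(0.76, array([333., 195.,  35.,  17.]))]
offcut [(0.53, array([204., 134.,  37.,  22.]))]
```

```bash
python3 - <<'E'
from h import *
def cen(im,s,ox,oy,x,y,r):
    g=cv2.cvtColor(im,6)[y-r:y+r+1,x-r:x+r+1].astype(float);w=np.clip(g-np.percentile(g,60),0,None)
    Y,X=np.mgrid[-r:r+1,-r:r+1];cx,cy=(w*X).sum()/w.sum()+x,(w*Y).sum()/w.sum()+y
    return [ox+(cx+.5)/s-.5,oy+(cy+.5)/s-.5]
a=cv2.imread("pics/c4.png");b=cv2.imread("pics/c5.png")
A=[cen(a,4.5,200,180,173,194,9),cen(a,4.5,200,180,334,147,9)];B=[cen(b,3,140,120,340,426,6),cen(b,3,140,120,455,389,6)]
for q,t in((A,[.5045,.1497]),(B,[.4999,.0404])):
    w=at_z("side",q,.036)[:,:2];print(np.round(q,1).tolist(),(w-t).round(4).tolist(),"mean",(w.mean(0)-t).round(4),"sep",np.hypot(*(w[0]-w[1])).round(4))
E
```

```text
[[238.1, 222.8], [273.9, 212.3]] [[-0.0432, 0.0107], [0.0477, 0.0078]] mean [0.0023 0.0093] sep 0.0909
[[252.9, 261.3], [291.1, 249.2]] [[-0.0432, 0.0115], [0.0474, 0.0081]] mean [0.0021 0.0098] sep 0.0907
```

The tail screws sit within 0.5 mm of where they should be for the seated position, so the case has not sprung back.

```bash
python3 -c "
from workcell import bot
print(bot.job_done())"
```

```text
the job is handed in; nothing more can be done
None
```

The case is seated: the seat's hard end was found with the nose about 105 mm past the mouth, I bore on it at about 14 N for roughly a second (highest reading 14.4 N), then let go and backed away with the case flat, and the job is handed in.

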